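# Take the connecting rod out of the push-latch case and lay it in the holding block

## Robot

A 6-joint arm with a two-finger parallel gripper is mounted at the origin on the work surface. World frame = base frame: x ahead of the robot, y to its left, z up, the work surface at z = 0. Lengths are in m, angles in rad, forces in N, time in s.
With the tool pointing down it reaches from about 0.3 to 0.825 m from the base axis. Payload 5.4 kg.
Tool frame: the origin (TCP) lies at the very end of the fingers, on their centre line; the grasp point (between the pads) lies manip.pinch_z behind it (manip.pinch_z is the distance from the TCP to the grasp point, in m); z points along the fingers, y is the line along which they close (so a half turn about z gives the same grasp; the last joint's range is limited). The gripper opens to 92 mm and grips with 3 to 60 N. Pads are 20 mm wide; open, the fingers measure 128 mm over their backs; the gripper's body (75 mm by 189 mm) begins 69 mm behind the grasp point.
Start: joints at [0.94, 0.158, 1.597, -0, 1.386, -0.21], TCP at [0.235, 0.525, 0.215] pointing down, gripper open.
Joint ranges: [-2.91, 2.91], [-0.94, 2.29], [0.18, 2.7], [-1.29, 4.43], [0.17, 2.64], [-3, 3]. Speed limits (rad/s): [2.57, 2.57, 3.14, 3.14, 3.14, 3.14].

## Interface

Orientations are given as a rotation vector (axis times angle).
In Python, from rig import manip gives the robot as it stands.
- The arm moves only by the tool apply_moves, never from a script. Its argument "plan" is a list of rows, each a list of 5 numbers: the closure, from -1 (fully open) to 1 (shut), so that 0 is half open, then the shift along the world's x, y, z in cm, then the turn about the world's z in degrees. A call has 1 to 10 rows; each row shifts and turns the commanded pose from where the row before left it; what a row does not reach is not made up. A row lasts 1/10 s, in which the tool goes at most 50 mm and 8.59 degrees, less where a joint would pass 70% of its speed; a pose out of reach is approached as far as the arm can. A call is refused whole if a number of a shift passes 5 or a number of a turn 8.59, either way. A call with a gripper value outside its range is refused whole. The fingers move at their own pace and stop on an object; "force" is the grip in N (left out, the last holds). Time passes only in rows, so rows that do not move let the fingers close. It gives the time, the measured TCP pose, the force, the opening and the grip force at its end, in the units of the state.
- manip.observe(): the state, without advancing time (a new reading comes with each control period).
- manip.camera(name): name is "scene" or "top"; returns a dict with "frame" (480x640x3 uint8, red, green, blue), "z_map" (480x640 float32, m along the optical axis (not along the pixel's ray), 0 where there is no reading), "fx", "fy", "cx", "cy" (pixels), "T" (4x4, takes a point from camera to world coordinates). Camera axes: x right, y down, z forward; pixel columns grow to the right and rows downward; lengths in m; the calibration is good to about 2 mm. A picture is of the moment at which its call begins.
- manip.close_job(): hands the job in; it is judged then, once.
The state is a dict: "time": time; "q": joint angles; "dq": joint speeds; "joint_torque": joint torques, N m; "tcp_pos": TCP position; "ee_rot": TCP orientation; "ft_force": force on the tool from outside, world axes, zero at the start; "wrist_torque": the same for the moment, N m; "width": finger opening in m; "grip_force": force on a finger pad.
Only numpy, scipy, OpenCV 4.12 (cv2) and the standard library are available. Lean on these libraries where they do the work, as an engineer would, in place of code of your own. Each camera call takes 0.05 s, during which the arm holds its last target. There are 200 camera calls.

## Task

The sloping door of the grey case is held by a push catch: press its free edge inward until the catch lets go, and let the door swing fully open. Lift the steel connecting rod out, lay it down on the black rubber mat and let go, then take it again by its big end and lower it, without dropping it, into the aluminium holding block so that it lies level and fully down between the two jaws, big end on the larger pedestal. Let go, with the door left open and the piston and the jar left where they stand.

Things in the scene. Friction and masses are not known exactly. Their poses are not given: they have to be found in the camera images.
- case: grey metal case, 200 (x, depth) x 260 (y) mm, fixed; origin under its centre, x towards its rear (hinge) side. Top slopes: rims 75 mm high at the front (-x, towards the robot), 115 mm at the rear; walls 6 mm. Dark pockets inside (tops 52 mm above the bench) hug the rod's two ends, 4 mm to spare; along the beam the fingers have free space, floor at 12 mm
- case_rod_seat (a point): point in the case 30 mm above the bench at (-15, -12) mm from the case's origin: where the rod's origin lies at the start (axes as the case's)
- door (a joint): hinge of the case's plain aluminium door (184 mm hinge to free edge, 244 wide, 8 thick). 0 = shut, held by the catch; negative = pressed in (stop at -0.055); positive = open, up to 2.3 rad, leaning back 30 degrees past upright. Pressing the free edge in 5 to 6 mm (-0.03 rad, 6 to 8 N) trips the catch for good; a spring then swings the door open in about 2 s, once the hand is out of its way
- door_press (a point): point on the door's outer face on a thin dark line, midway along its width and 14 mm from its free (front) edge; moves with the door. Shut, the face there slopes 11 degrees down to the front (case -x)
- door_hinge (a point): middle of the door's hinge line, at the case's rear rim
- rod: loose flat steel connecting rod, 0.5 kg; origin on its underside below mid-beam, x along it to the big end. At the start x points along the case's +y. Ends 26 mm thick; beam 22 wide, 3 to 23 mm above the underside, from x = -41 to +41; big end a flat-sided block, x = 41 to 101, 64 mm wide, 44 mm bore; small end round, 36 mm, centred at x = -59. Balance point about x = +20
- rod_big (a point): on the rod's underside under the centre of the big end (rod x = +71 mm)
- rod_small (a point): on the rod's underside under the centre of the small end (rod x = -59 mm)
- mat: black rubber mat fixed flat on the bench, 240 (x) x 150 (y) x 4 mm; origin under its centre (top face 4 mm above it)
- rod_block: fixed holding block: dark base 210 (x) x 120 (y) x 20 mm; two aluminium jaws, each 64 (x) x 36 (y) mm, tops 85 mm above the bench, 30 mm apart, the gap along x. Between them and on two pedestals the rod rests 45 mm above the bench. Origin at bench height below mid-jaws; the larger pedestal (50 x 36 mm) is on the -x side (towards the robot), the smaller (30 x 26) on +x
- block_big (a point): top centre of the larger pedestal, 71 mm to -x of the block's origin, 45 mm above the bench: the rod's big-end point belongs here
- block_small (a point): top centre of the smaller pedestal, 59 mm to +x of the block's origin, 45 mm above the bench: the rod's small-end point belongs here
- piston: bystander: bare aluminium piston standing on the bench, 80 mm across, 62 mm high; origin under its centre
- jar: bystander: jar with a steel cap, 64 mm across, 90 mm high; origin under its centre
Things that resemble listed ones, but are neither listed nor needed, are in the scene too. Several things have the shape of the rod_block; the one meant has the colours described above.

How it is judged:
By the outcome, as a careful person would: the job done as asked, in the order asked, and still so for the second after the job is handed in, with the robot touching nothing.
It also fails if it takes over 72 s, if anything falls off the work surface, if the arm or the gripper's body presses on something with over 40 N, if the wrist force passes 120 N, or if a joint passes its speed limit or range.

## Working session

There is one attempt and no reset: what is moved stays moved. The work goes in short steps, Python scripts to look and compute and a tool call to move; the robot and the scene stay as the last step left them, time stands still between calls to the robot, and variables do not carry over. Pictures are saved under pics/ and viewed, at most 10 in all, crops included, and the job is handed in when it is done.

Besides the shell and the picture viewer there is one more tool, called after "Call:" by a JSON object that holds its "api" and its "payload", one argument or row to a line. apply_moves: Moves the arm, as the interface text tells. Its arguments: {"type":"object","properties":{"plan":{"type":"array"},"force":{"type":"number"}},"required":["plan"]}

```bash
mkdir -p pics; ls; cat > h.py <<'E'
import numpy as np, cv2
from rig import manip
def shot(name,fn=None):
    c=manip.camera(name)
    if fn: cv2.imwrite('pics/'+fn,cv2.cvtColor(c['frame'],cv2.COLOR_RGB2BGR))
    np.savez('/tmp/'+name+'.npz',**c); return c
def load(n): return np.load('/tmp/'+n+'.npz')
def cloud(c):
    v,u=np.mgrid[0:480,0:640]; z=c['z_map']
    P=np.stack([(u-c['cx'])/c['fx']*z,(v-c['cy'])/c['fy']*z,z],-1)
    W=P@c['T'][:3,:3].T+c['T'][:3,3]; W[z==0]=np.nan; return W
def ray(c,u,v,h):
    d=c['T'][:3,:3]@np.array([(u-c['cx'])/c['fx'],(v-c['cy'])/c['fy'],1]); o=c['T'][:3,3]
    return o+d*(h-o[2])/d[2]
E
python3 - <<'E'
from h import *
for n in('top','scene'):
    c=shot(n,n+'0.png'); print(n,c['T'].round(3),c['fx'])
s=manip.observe(); print(s); print(manip.pinch_z)
E
```

```text
pics
top [[ 0.029 -0.989  0.145  0.399]
 [-1.    -0.027  0.009  0.061]
 [-0.005 -0.145 -0.989  1.132]
 [ 0.     0.     0.     1.   ]] 436.24997574878853
scene [[ 0.715  0.566 -0.411  1.014]
 [ 0.699 -0.588  0.407 -0.417]
 [-0.012 -0.578 -0.816  1.029]
 [ 0.     0.     0.     1.   ]] 532.9950967480139
{'time': 0.1, 'q': array([ 9.39907285e-01,  1.58965698e-01,  1.59807034e+00, -1.73299286e-05,
        1.38621785e+00, -2.10086104e-01]), 'dq': array([ 0.00048997, -0.00208999, -0.00271435,  0.00136261, -0.00032985,
       -0.00010185]), 'joint_torque': array([-9.88284569e-05, -3.86498344e+01, -3.22963107e+01,  7.03746756e-02,
        3.38835013e-02, -5.23023076e-06]), 'tcp_pos': array([0.23456541, 0.5243708 , 0.21374682]), 'ee_rot': array([-6.55986103e-01, -3.07166376e+00,  2.39256174e-03]), 'ft_force': array([-0.55187089,  0.51536667,  0.09300438]), 'wrist_torque': array([-0.01659387,  0.02690949,  0.04101915]), 'grip_force': 0.0, 'width': 0.09194859921599319}
0.0187
```

View pics/top0.png

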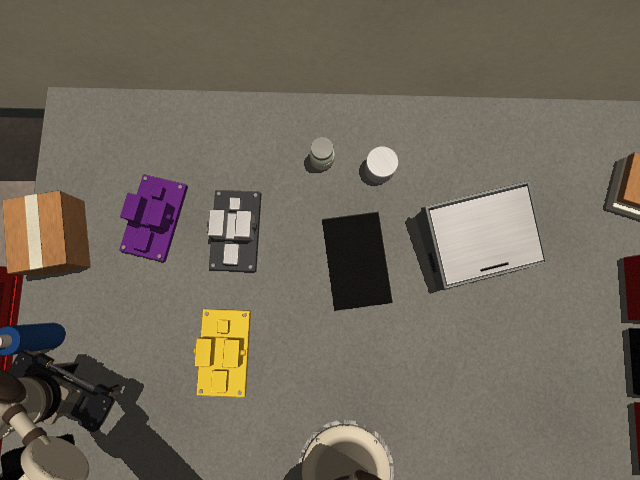

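View pics/scene0.png

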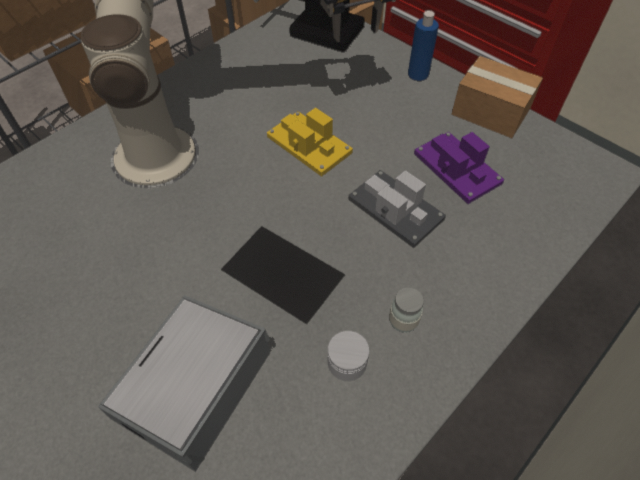

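The top view shows the case at (485,235) with its dark press line at (495,267), the mat at (357,260) and the grey block at (235,232). The piston is at (381,164) and the jar at (321,153). The scene view agrees.

```bash
cat > m.py <<'E'
from h import *
def rect(mask,W,nm):
    m=cv2.morphologyEx(mask.astype(np.uint8),cv2.MORPH_OPEN,np.ones((3,3)))
    n,l,st,ce=cv2.connectedComponentsWithStats(m); i=1+np.argmax(st[1:,4]); m=l==i
    p=W[m]; p=p[~np.isnan(p).any(1)]
    r=cv2.minAreaRect((p[:,:2]*1000).astype(np.float32)); print(nm,np.round(r[0],1),np.round(r[1],1),round(r[2],2),'z',np.percentile(p[:,2],[2,50,98]).round(4),m.sum()); return p
if __name__=='__main__':
  for n in('top','scene'):
    c=load(n); W=cloud(c); f=c['frame'].astype(int); g=f.mean(2); sat=f.max(2)-f.min(2); x,y,z=W[...,0],W[...,1],W[...,2]
    print(n,'bench z',np.nanmedian(z[(abs(y)<.6)&(x>.3)&(x<.8)]))
    B=lambda a,b,cc,d:(x>a)&(x<b)&(y>cc)&(y<d)
    rect(B(.2,.8,-.1,.2)&(g<45)&(z<.02),W,'mat')
    p=rect(B(.3,.9,-.6,-.1)&(z>.06)&(g>110),W,'door')
    A=np.c_[p[:,:2],np.ones(len(p))]; k=np.linalg.lstsq(A,p[:,2],rcond=None)[0]; print('plane',k,'slope',np.degrees(np.arctan(np.hypot(k[0],k[1]))),'downhill',np.degrees(np.arctan2(-k[1],-k[0])))
    rect(B(.3,.9,-.6,-.1)&(z>.06)&(g<60)&(z<.125),W,'line')
    q=B(.35,.75,.2,.45)&(sat<25)
    rect(q&(z>.075)&(z<.1),W,'jaws'); rect(q&(z>.01)&(z<.03)&(g<85),W,'base')
    rect(q&(z>.038)&(z<.052)&(x<.5)&(g>100),W,'pedbig'); rect(q&(z>.038)&(z<.052)&(x>.5)&(g>100),W,'pedsmall')
E
python3 m.py
```

```text
top bench z 0.001045415405754646
mat [509.8 -16.8] [239.5 150.1] 9.17 z [-0.0006  0.0039  0.0083] 5207
door [ 570.7 -322.1] [180.5 245.9] 15.81 z [0.0773 0.0952 0.1126] 7501
plane [0.18706413 0.05330596 0.005404  ] slope 11.007213167850535 downhill -164.09451989886358
line [ 577.2 -185.9] [122.6   3.8] 16.63 z [0.061  0.0795 0.1032] 213
jaws [584.6 267.1] [36.4 63.1] 89.43 z [0.0796 0.0844 0.0887] 395
base [528.4 300.6] [120.3 108.6] 89.48 z [0.0152 0.0198 0.0252] 1152
pedbig [495.  301.4] [10.4 36.5] 1.49 z [0.0406 0.0445 0.0484] 61
pedsmall [519.5 301. ] [38.9 35.8] 0.76 z [0.0411 0.0452 0.0487] 219
scene bench z 0.002047632278583622
mat [510.2 -19.8] [238.5 149.8] 9.45 z [0.0005 0.0046 0.0086] 5678
door [ 567.6 -323.5] [186.1 245.8] 15.82 z [0.0781 0.0972 0.1138] 11311
plane [0.18946485 0.05246478 0.00497813] slope 11.122205960086337 downhill -164.5220388273831
line [ 668.5 -297.3] [  6.1 247.9] 16.71 z [0.0614 0.0868 0.1112] 1212
jaws [586.  264.4] [38.4 64.8] 87.9 z [0.0761 0.0844 0.0887] 407
base [580.5 297.6] [211.7 123.2] 0.1 z [0.0113 0.0198 0.0259] 1656
pedbig [493.9 296.6] [26.7 10.5] 85.73 z [0.0406 0.0452 0.0471] 35
pedsmall [519. 300.] [36.2 38.8] 2.05 z [0.0421 0.0452 0.0492] 155
```

Call:
{"api": "apply_moves", "payload": {
  "plan": [
    [1,1.37,-4.57,0,4],
    [1,1.37,-4.57,0,4],
    [1,1.37,-4.57,0,4],
    [1,1.37,-4.57,0,4],
    [1,1.37,-4.57,0,4],
    [1,1.37,-4.57,0,4],
    [1,1.37,-4.57,0,4],
    [1,1.37,-4.57,0,4],
    [1,1.37,-4.57,0,4],
    [1,1.37,-4.57,0,4]
  ]
}}

```text
time: 1.1
tcp_pos: [0.3718, 0.066, 0.2145]
ee_rot: [-0.439, 3.11, 0.0]
ft_force: [1.4, 0.5, -0.1]
width: 0.0138
grip_force: 0.0
```

```bash
python3 - <<'E'
from h import *
for n in('top','scene'):
    c=load(n);W=cloud(c);f=c['frame'].astype(int).mean(2)
    x,y,z=W[...,0],W[...,1],W[...,2]
    # dark line on door: well inside the door
    m=(f<70)&(z>.07)&(z<.1); d=np.array([.962,.272]); e=np.array([-.272,.962])
    r=W[...,:2]-np.array([.569,-.323]); a=r@d; b=r@e
    m&=(a>-.086)&(a<-.05)&(abs(b)<.08)
    v,u=np.nonzero(m); print(n,m.sum(),u.mean(),v.mean(),ray(c,u.mean(),v.mean(),.080))
E
```

```text
top 47 494.27659574468083 266.4468085106383 [ 0.49671924 -0.34452363  0.08      ]
scene 54 150.05555555555554 351.4259259259259 [ 0.49565085 -0.34693159  0.08      ]
```

Call:
{"api": "apply_moves", "payload": {
  "plan": [
    [1,1.33,-4.58,0,0],
    [1,1.33,-4.58,0,0],
    [1,1.33,-4.58,0,0],
    [1,1.33,-4.58,0,0],
    [1,1.33,-4.58,0,0],
    [1,1.33,-4.58,0,0],
    [1,1.33,-4.58,-1,0],
    [1,1.33,-4.58,-1.5,0],
    [1,1.33,-4.58,-1.5,0],
    [1,0,0,-4,0]
  ]
}}

```text
time: 2.1
tcp_pos: [0.4939, -0.3518, 0.137]
ee_rot: [-0.427, 3.107, -0.013]
ft_force: [0.2, 0.4, -0.4]
width: 0.0004
grip_force: 0.0
```

Call:
{"api": "apply_moves", "payload": {
  "plan": [
    [1,0,0,-3,0],
    [1,0,0,-1.5,0],
    [1,0,0,0,0]
  ]
}}

```text
time: 2.4
tcp_pos: [0.4901, -0.3427, 0.0869]
ee_rot: [0.434, -3.108, -0.007]
ft_force: [-0.1, -0.2, 0.3]
width: 0.0003
grip_force: 0.0
```

Call:
{"api": "apply_moves", "payload": {
  "plan": [
    [1,0.2,0,-0.3,0],
    [1,0,0,-0.2,0],
    [1,0,0,-0.2,0],
    [1,0,0,-0.2,0],
    [1,0,0,0,0]
  ]
}}

```text
time: 2.9
tcp_pos: [0.4941, -0.3448, 0.0813]
ee_rot: [-0.434, 3.11, -0.002]
ft_force: [-0.4, 0.6, 1.1]
width: 0.0005
grip_force: 0.6
```

Call:
{"api": "apply_moves", "payload": {
  "plan": [
    [1,0,0,-0.2,0],
    [1,0,0,-0.2,0],
    [1,0,0,-0.2,0],
    [1,0,0,0,0]
  ]
}}

```text
time: 3.3
tcp_pos: [0.4948, -0.3447, 0.0763]
ee_rot: [-0.434, 3.109, -0.002]
ft_force: [1.4, 2.1, 6.7]
width: 0.0005
grip_force: 3.4
```

Call:
{"api": "apply_moves", "payload": {
  "plan": [
    [1,0,0,-0.1,0],
    [1,0,0,-0.1,0],
    [1,0,0,0,0]
  ]
}}

```text
time: 3.6
tcp_pos: [0.4951, -0.3447, 0.0745]
ee_rot: [-0.434, 3.108, -0.002]
ft_force: [1.7, 2.5, 7.7]
width: 0.0004
grip_force: 3.4
```

Call:
{"api": "apply_moves", "payload": {
  "plan": [
    [1,0,0,-0.1,0],
    [1,-2,-0.6,2.5,0],
    [1,-4.3,-1.2,2,0],
    [1,-4.5,-1.2,0,0],
    [1,-4.5,-1.2,0,-8],
    [1,0,0,4,-8],
    [0,0,0,4,-8],
    [0,0,0,4,-8],
    [0,0,0,4,-8],
    [0,0,0,0,-8]
  ]
}}

```text
time: 4.6
tcp_pos: [0.3419, -0.3891, 0.2836]
ee_rot: [0.875, 3.009, -0.013]
ft_force: [-0.2, 0.5, -0.8]
width: 0.0304
grip_force: 0.0
```

Call:
{"api": "apply_moves", "payload": {
  "plan": [
    [0,0,0,0,-8],
    [0,0,0,0,-8],
    [0,0,0,0,-8],
    [0,0,0,0,-8],
    [0,0,0,0,-8],
    [0,0,0,0,-2],
    [0,0,0,0,0],
    [0,0,0,0,0],
    [0,0,0,0,0],
    [0,0,0,0,0]
  ]
}}

```text
time: 5.6
tcp_pos: [0.3406, -0.3864, 0.2766]
ee_rot: [-1.893, -2.508, -0.0]
ft_force: [0.6, 1.2, 0.4]
width: 0.0462
grip_force: 0.0
```

```bash
python3 - <<'E'
from h import *
a=shot('top'); b=shot('scene')
im=np.vstack([np.hstack([a['frame'][120:360,300:620],b['frame'][240:480,60:380]])])
im=cv2.resize(im,None,fx=1.25,fy=1.25)
cv2.imwrite('pics/open.png',im[...,::-1])
s=manip.observe(); print(s['tcp_pos'],s['ee_rot'],s['q'])
E
```

```text
[ 0.34057169 -0.38636697  0.27658509] [-1.89266816e+00 -2.50736910e+00 -2.65250386e-05] [-1.08325229e+00 -3.47998549e-02  1.67733237e+00 -1.91965499e-05
  1.49914109e+00 -1.36086132e+00]
```

View pics/open.png

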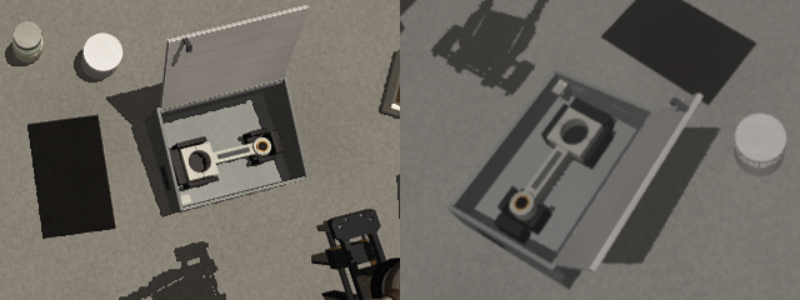

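The door is open with the rod in view. In full top-view pixels the big bore is near (461,249) and the small bore near (510,237).

```bash
python3 - <<'E'
from h import *
c0=np.array([.570,-.3225])
d=np.array([.962,.2725]); e=np.array([-.2725,.962])
for n in('top','scene'):
    c=load(n);W=cloud(c);f=c['frame'].astype(int).mean(2)
    r=W[...,:2]-c0; a=r@d; b=r@e; z=W[...,2]
    m=(abs(a)<.085)&(abs(b)<.115)&(z>.045)&(z<.065)&(f>110)
    A,B=a[m],b[m]; print(n,m.sum(),'a',np.percentile(A,[1,99]),'b',np.percentile(B,[1,99]),'z',np.median(z[m]))
    for lo in np.arange(-.1,.1,.01):
        k=m&(b>lo)&(b<lo+.01)
        if k.sum()>3: print(' %.3f %.4f %.4f w %.4f n %d z %.4f'%(lo+.005,(a[k].min()+a[k].max())/2,a[k].mean(),np.ptp(a[k]),k.sum(),np.median(z[k])))
E
```

```text
top 731 a [-0.08246436  0.01811351] b [-0.08476362  0.11209489] z 0.055154333919215315
 -0.085 -0.0148 -0.0143 w 0.0282 n 26 z 0.0554
 -0.075 -0.0142 -0.0142 w 0.0319 n 25 z 0.0556
 -0.065 -0.0148 -0.0153 w 0.0343 n 32 z 0.0565
 -0.055 -0.0136 -0.0144 w 0.0257 n 32 z 0.0549
 -0.045 -0.0145 -0.0151 w 0.0210 n 30 z 0.0525
 -0.035 -0.0142 -0.0140 w 0.0215 n 23 z 0.0527
 -0.025 -0.0142 -0.0138 w 0.0215 n 21 z 0.0524
 -0.015 -0.0136 -0.0133 w 0.0216 n 24 z 0.0533
 -0.005 -0.0135 -0.0129 w 0.0217 n 25 z 0.0535
 0.005 -0.0137 -0.0138 w 0.0215 n 20 z 0.0527
 0.015 -0.0134 -0.0129 w 0.0219 n 23 z 0.0529
 0.025 -0.0140 -0.0120 w 0.0516 n 35 z 0.0533
 0.035 -0.0134 -0.0138 w 0.0635 n 96 z 0.0553
 0.045 -0.0135 -0.0131 w 0.0633 n 52 z 0.0558
 0.055 -0.0130 -0.0150 w 0.0631 n 35 z 0.0555
 0.065 -0.0130 -0.0120 w 0.0638 n 34 z 0.0559
 0.075 -0.0128 -0.0128 w 0.0641 n 56 z 0.0561
 0.085 -0.0129 -0.0128 w 0.0629 n 98 z 0.0562
 0.095 -0.0466 -0.0517 w 0.0639 n 4 z 0.0580
scene 990 a [-0.08182482  0.01727091] b [-0.08535637  0.1107586 ] z 0.05643917998551662
 -0.085 -0.0146 -0.0149 w 0.0283 n 50 z 0.0572
 -0.075 -0.0154 -0.0133 w 0.0345 n 40 z 0.0578
 -0.065 -0.0151 -0.0137 w 0.0328 n 40 z 0.0577
 -0.055 -0.0150 -0.0150 w 0.0205 n 50 z 0.0565
 -0.045 -0.0156 -0.0148 w 0.0222 n 45 z 0.0537
 -0.035 -0.0156 -0.0158 w 0.0211 n 30 z 0.0539
 -0.025 -0.0156 -0.0154 w 0.0210 n 27 z 0.0535
 -0.015 -0.0146 -0.0143 w 0.0215 n 28 z 0.0542
 -0.005 -0.0147 -0.0143 w 0.0208 n 28 z 0.0540
 0.005 -0.0142 -0.0146 w 0.0227 n 27 z 0.0538
 0.015 -0.0147 -0.0150 w 0.0215 n 25 z 0.0539
 0.025 -0.0116 -0.0146 w 0.0571 n 65 z 0.0545
 0.035 -0.0138 -0.0138 w 0.0638 n 142 z 0.0568
 0.045 -0.0142 -0.0144 w 0.0649 n 67 z 0.0566
 0.055 -0.0138 -0.0132 w 0.0629 n 41 z 0.0572
 0.065 -0.0140 -0.0134 w 0.0636 n 42 z 0.0578
 0.075 -0.0140 -0.0127 w 0.0630 n 79 z 0.0570
 0.085 -0.0136 -0.0148 w 0.0643 n 118 z 0.0567
```

Call:
{"api": "apply_moves", "payload": {
  "plan": [
    [0,4.27,1.37,0,-0.5],
    [0,4.27,1.37,0,0],
    [0,4.27,1.37,0,0],
    [0,4.27,1.37,0,0],
    [0,4.27,1.37,0,0],
    [0,0,0,-4,0],
    [0,0,0,-4,0],
    [0,0,0,-4,0],
    [0,0,0,-1.5,0],
    [0,0,0,0,0]
  ]
}}

```text
time: 6.7
tcp_pos: [0.5527, -0.3167, 0.1389]
ee_rot: [-1.901, -2.495, -0.0]
ft_force: [-0.0, -0.3, 0.3]
width: 0.0459
grip_force: 0.0
```

Call:
{"api": "apply_moves", "payload": {
  "plan": [
    [0,0,0,0,0],
    [0,0,0,0,0]
  ]
}}

```text
time: 6.9
tcp_pos: [0.5555, -0.3192, 0.1448]
ee_rot: [1.901, 2.495, -0.0]
ft_force: [-0.3, -0.1, -0.2]
width: 0.0464
grip_force: 0.0
```

Call:
{"api": "apply_moves", "payload": {
  "plan": [
    [0,0,0,-3,0],
    [0,0,0,-3,0],
    [0,0,0,-3,0],
    [0,0,0,-1.5,0],
    [0,0,0,-0.9,0],
    [0,0,0,0,0],
    [0,0,0,0,0]
  ]
}}

```text
time: 7.6
tcp_pos: [0.5551, -0.3188, 0.0294]
ee_rot: [1.902, 2.497, -0.0]
ft_force: [-0.9, 0.3, 0.4]
width: 0.0457
grip_force: 0.0
```

Call:
{"api": "apply_moves", "payload": {
  "plan": [
    [1,0,0,0,0],
    [1,0,0,0,0],
    [1,0,0,0,0],
    [1,0,0,0,0],
    [1,0,0,0,0]
  ],
  "force": 50
}}

```text
time: 8.1
tcp_pos: [0.5548, -0.3181, 0.0284]
ee_rot: [1.903, 2.497, 0.001]
ft_force: [1.3, 0.9, 2.7]
width: 0.0218
grip_force: 50.0
```

Call:
{"api": "apply_moves", "payload": {
  "plan": [
    [1,0,0,0.5,0],
    [1,0,0,1,0],
    [1,0,0,1,0],
    [1,0,0,1,0],
    [1,0,0,0,0]
  ]
}}

```text
time: 8.6
tcp_pos: [0.5553, -0.319, 0.065]
ee_rot: [1.902, 2.496, -0.0]
ft_force: [0.4, -0.6, -4.2]
width: 0.0214
grip_force: 50.0
```

Call:
{"api": "apply_moves", "payload": {
  "plan": [
    [1,0,0,3,0],
    [1,0,0,4,0],
    [1,-0.5,1,4,0],
    [1,-0.8,4,1,0],
    [1,-0.8,4,0,7],
    [1,-0.8,4,0,7],
    [1,-0.8,4,0,7],
    [1,-0.8,4,0,7],
    [1,-0.8,4,0,7],
    [1,0,3,0,7]
  ]
}}

```text
time: 9.6
tcp_pos: [0.4997, -0.0356, 0.1824]
ee_rot: [-0.873, -3.017, -0.001]
ft_force: [1.3, -0.3, -4.4]
width: 0.0217
grip_force: 50.0
```

Call:
{"api": "apply_moves", "payload": {
  "plan": [
    [1,0,2,0,7],
    [1,0,0,0,7],
    [1,0,0,-3,7],
    [1,0,0,-3,7],
    [1,0,0,-3,7],
    [1,0,0,-2,7],
    [1,0,0,-1,0],
    [1,0,0,0,0],
    [1,0,0,0,0]
  ]
}}

```text
time: 10.5
tcp_pos: [0.5019, -0.0181, 0.0636]
ee_rot: [-0.254, 3.13, -0.001]
ft_force: [0.2, 0.5, -4.5]
width: 0.0216
grip_force: 50.0
```

Call:
{"api": "apply_moves", "payload": {
  "plan": [
    [1,0,0,-2.5,0],
    [1,0,0,-1.8,0],
    [1,0,0,-0.8,0],
    [1,0,0,-0.4,0],
    [1,0,0,-0.2,0],
    [1,0,0,0,0],
    [1,0,0,0,0]
  ]
}}

```text
time: 11.2
tcp_pos: [0.5019, -0.0181, 0.0065]
ee_rot: [-0.257, 3.129, -0.001]
ft_force: [-0.1, -0.5, -4.7]
width: 0.0213
grip_force: 50.0
```

Call:
{"api": "apply_moves", "payload": {
  "plan": [
    [1,0,0,-0.1,0],
    [1,0,0,-0.1,0],
    [1,0,0,-0.1,0],
    [1,0,0,0,0]
  ]
}}

```text
time: 11.6
tcp_pos: [0.5016, -0.018, 0.0043]
ee_rot: [0.257, -3.131, 0.0]
ft_force: [-4.6, 1.2, 10.9]
width: 0.0215
grip_force: 57.6
```

Call:
{"api": "apply_moves", "payload": {
  "plan": [
    [1,0,0,0.1,0],
    [1,0,0,0,0],
    [0.5,0,0,0,0],
    [0.3,0,0,0,0],
    [0,0,0,0,0],
    [0,0,0,0,0],
    [-1,0,0,2,0],
    [-1,0,0,4,0],
    [-1,0,0,4,0],
    [-1,0,0,3,0]
  ],
  "force": 3
}}

```text
time: 12.6
tcp_pos: [0.5012, -0.0175, 0.1353]
ee_rot: [-0.257, 3.13, 0.001]
ft_force: [-0.2, -0.2, 0.3]
width: 0.0759
grip_force: 0.0
```

Call:
{"api": "apply_moves", "payload": {
  "plan": [
    [-1,-4,-4,3,0],
    [-1,-4,-4,3,0],
    [-1,-4,-4,0,0],
    [-1,-4,-4,0,0],
    [-1,0,0,0,0]
  ]
}}

```text
time: 13.1
tcp_pos: [0.3648, -0.1541, 0.1799]
ee_rot: [0.245, -3.131, 0.0]
ft_force: [-0.3, -0.1, -0.0]
width: 0.0919
grip_force: 0.0
```

```bash
cat > rod.py <<'E'
from h import *
from m import rect
for n in('top','scene'):
    c=shot(n,n+'_mat.png');W=cloud(c);f=c['frame'].astype(int);g=f.mean(2);x,y,z=W[...,0],W[...,1],W[...,2]
    B=lambda a,b,cc,d:(x>a)&(x<b)&(y>cc)&(y<d)
    m=B(.36,.64,-.12,.08)&(z>.019)&(z<.04)&(g>70)
    p=rect(m,W,n+' rod')
    for lo in np.arange(.40,.62,.02):
        k=p[(p[:,0]>lo)&(p[:,0]<lo+.02)]
        if len(k)>4: print(' %.3f y %.4f w %.4f'%(lo+.01,(k[:,1].min()+k[:,1].max())/2,np.ptp(k[:,1])))
    q=B(.3,.75,.2,.45)&(f.max(2)-f.min(2)<25)
    jj=q&(z>.075)&(z<.095); p=W[jj]; print('jaws x',np.percentile(p[:,0],[1,99]),'y',np.percentile(p[:,1],[1,99]))
    for s in (p[p[:,1]<.3],p[p[:,1]>.3]): r=cv2.minAreaRect((s[:,:2]*1000).astype(np.float32)); print('  jaw',r)
    rect(q&(z>.01)&(z<.03),W,'base')
    p=W[q&(z>.036)&(z<.055)]; p=p[abs(p[:,1]-.3)<.025]
    for s in (p[p[:,0]<.545],p[p[:,0]>.63]):
        if len(s)>5: print('  ped',np.percentile(s,[2,98],axis=0).round(4).tolist())
s=manip.observe(); print(s['tcp_pos'],s['ee_rot'],s['q'],s['time'])
E
python3 rod.py
```

```text
top rod [507.5 -16.4] [179.4  64.3] 9.62 z [0.0221 0.0287 0.0339] 785
 0.410 y -0.0075 w 0.0173
 0.430 y -0.0286 w 0.0658
 0.450 y -0.0259 w 0.0659
 0.470 y -0.0243 w 0.0631
 0.490 y -0.0305 w 0.0460
 0.510 y -0.0163 w 0.0233
 0.530 y -0.0133 w 0.0232
 0.550 y -0.0105 w 0.0235
 0.570 y -0.0046 w 0.0336
 0.590 y -0.0046 w 0.0334
jaws x [0.55342289 0.61600188] y [0.24920345 0.34987428]
  jaw ((584.5684814453125, 266.7361145019531), (36.944637298583984, 63.40597915649414), 89.47535705566406)
  jaw ((585.5643920898438, 333.06890869140625), (36.780433654785156, 63.733150482177734), 87.89705657958984)
base [529.2 300.8] [120.2 109.4] 89.1 z [0.0149 0.0198 0.0255] 1209
  ped [[0.4902, 0.2831, 0.04], [0.538, 0.3184, 0.049]]
  ped [[0.6305, 0.2861, 0.0392], [0.6591, 0.3117, 0.0485]]
scene rod [507.3 -17. ] [179.2  66.5] 10.27 z [0.0202 0.0291 0.0339] 1023
 0.410 y -0.0179 w 0.0341
 0.430 y -0.0304 w 0.0659
 0.450 y -0.0276 w 0.0672
 0.470 y -0.0245 w 0.0667
 0.490 y -0.0317 w 0.0465
 0.510 y -0.0177 w 0.0245
 0.530 y -0.0140 w 0.0269
 0.550 y -0.0111 w 0.0262
 0.570 y -0.0064 w 0.0353
 0.590 y -0.0073 w 0.0344
jaws x [0.55501073 0.61813211] y [0.24679453 0.34899435]
  jaw ((584.926025390625, 265.8911437988281), (41.614356994628906, 66.95235443115234), 88.29312896728516)
  jaw ((587.1332397460938, 331.45831298828125), (39.59172439575195, 64.03343200683594), 89.54383850097656)
base [580.3 299. ] [126.4 210.9] 89.44 z [0.012  0.0197 0.0275] 1794
  ped [[0.4913, 0.2803, 0.0369], [0.5349, 0.3174, 0.0487]]
  ped [[0.6313, 0.2838, 0.0365], [0.6601, 0.3106, 0.0489]]
[ 0.36734438 -0.1512655   0.17996371] [-2.52123320e-01  3.13121536e+00  1.95489247e-03] [-6.98110576e-01 -3.05493155e-01  2.10425951e+00  1.08446507e-03
  1.34352758e+00 -2.42984358e+00] 13.2
```

View pics/top_mat.png

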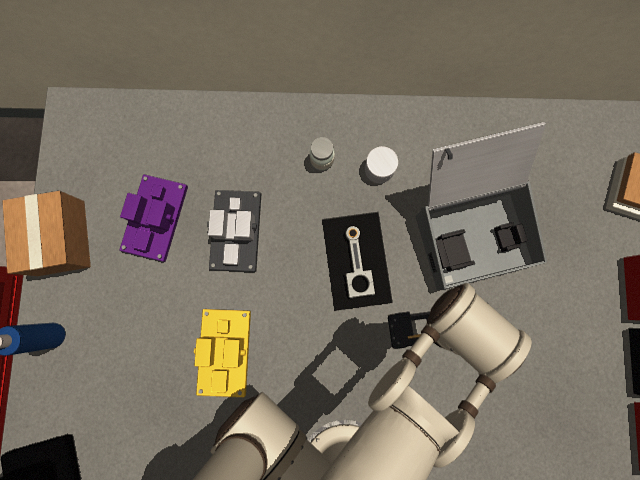

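The rod lies on the mat, small end at (353,232) and big bore at (361,284). The door stays open, and the piston and jar haven't moved.

Call:
{"api": "apply_moves", "payload": {
  "plan": [
    [-1,2.5,3.2,0,0],
    [-1,2.5,3.2,0,0],
    [-1,2.4,3.2,0,0],
    [-1,2.3,3.1,0,0],
    [-1,0,0,-4,0],
    [-1,0,0,-4,0],
    [-1,0,0,-3,0],
    [-1,0,0,-1,0],
    [-1,0,0,0,0],
    [-1,0,0,0,0]
  ]
}}

```text
time: 14.2
tcp_pos: [0.4661, -0.0237, 0.0617]
ee_rot: [-0.259, 3.129, -0.001]
ft_force: [0.8, 0.2, 0.0]
width: 0.0919
grip_force: 0.0
```

Call:
{"api": "apply_moves", "payload": {
  "plan": [
    [-1,-0.2,0,-2.5,0],
    [-1,0,0,-1.8,0],
    [-1,0,0,-0.9,0],
    [-1,0,0,-0.3,0],
    [-1,0,0,-0.1,0],
    [-1,0,0,0,0]
  ]
}}

```text
time: 14.8
tcp_pos: [0.4639, -0.0244, 0.0055]
ee_rot: [-0.257, 3.129, -0.001]
ft_force: [0.1, 0.1, -0.1]
width: 0.0921
grip_force: 0.0
```

Call:
{"api": "apply_moves", "payload": {
  "plan": [
    [1,0,0,0,0],
    [1,0,0,0,0],
    [1,0,0,0,0],
    [1,0,0,0,0],
    [1,0,0,0,0],
    [1,0,0,0,0]
  ],
  "force": 60
}}

```text
time: 15.4
tcp_pos: [0.463, -0.0241, 0.0046]
ee_rot: [-0.257, 3.131, -0.0]
ft_force: [-0.0, -0.1, 2.2]
width: 0.0641
grip_force: 60.0
```

Call:
{"api": "apply_moves", "payload": {
  "plan": [
    [1,0,0,0.3,0],
    [1,0,0,0.6,0],
    [1,0,0,1,0],
    [1,0,0,2,0],
    [1,0,0,2,0],
    [1,0,0,2,0],
    [1,0,0,2,0],
    [1,0,0,2,0],
    [1,0,0,1,0],
    [1,0,0,0,0]
  ]
}}

```text
time: 16.4
tcp_pos: [0.4639, -0.0244, 0.1351]
ee_rot: [-0.257, 3.128, -0.002]
ft_force: [0.7, 0.4, -4.8]
width: 0.0637
grip_force: 60.0
```

Call:
{"api": "apply_moves", "payload": {
  "plan": [
    [1,0.3,2,2,0],
    [1,0.7,3,1.5,-1],
    [1,0.8,4,0,-2],
    [1,0.8,4,0,-2],
    [1,0.8,4,0,-2],
    [1,0.8,4,0,-2],
    [1,0.8,4,0,-1.1],
    [1,0.8,4,0,0],
    [1,0.5,2.5,0,0],
    [1,0.2,1,0,0]
  ]
}}

```text
time: 17.4
tcp_pos: [0.5269, 0.303, 0.1665]
ee_rot: [-0.016, -3.139, 0.0]
ft_force: [0.7, -0.8, -4.0]
width: 0.0634
grip_force: 60.0
```

Call:
{"api": "apply_moves", "payload": {
  "plan": [
    [1,0,0,0,0],
    [1,0,0,0,0],
    [1,0,0,0,0]
  ]
}}

```text
time: 17.7
tcp_pos: [0.5278, 0.2996, 0.1681]
ee_rot: [-0.022, -3.141, 0.001]
ft_force: [0.7, -0.5, -3.8]
width: 0.0635
grip_force: 60.0
```

```bash
cat > air.py <<'E'
from h import *
s=manip.observe(); print(s['tcp_pos'],s['ee_rot'],s['time'])
for n in('top','scene'):
    c=shot(n,n+'_air.png');W=cloud(c);f=c['frame'].astype(int);g=f.mean(2);x,y,z=W[...,0],W[...,1],W[...,2]
    zt=s['tcp_pos'][2]
    m=(x>.46)&(x<.72)&(abs(y-.3)<.045)&(z>.095)&(z<zt+.035)&(g>60); p=W[m]; print(n,len(p))
    for lo in np.arange(.52,.70,.015):
        k=p[(p[:,0]>lo)&(p[:,0]<lo+.015)]
        if len(k)>4: print(' %.3f y %.4f..%.4f mid %.4f z %.4f n %d'%(lo+.0075,k[:,1].min(),k[:,1].max(),(k[:,1].min()+k[:,1].max())/2,np.median(k[:,2]),len(k)))
E
python3 air.py
python3 -c "
import cv2
a=cv2.imread('pics/top_air.png')[150:330,140:380];b=cv2.imread('pics/scene_air.png')[80:260,280:520]
import numpy as np;cv2.imwrite('pics/air.png',cv2.resize(np.hstack([a,b]),None,fx=1.66,fy=1.66))"
```

```text
[0.52775258 0.29955253 0.16806681] [-2.17107209e-02 -3.14067510e+00  1.10686741e-03] 17.7
top 454
 0.573 y 0.2874..0.2947 mid 0.2911 z 0.1902 n 20
 0.588 y 0.2869..0.3070 mid 0.2969 z 0.1896 n 60
 0.603 y 0.2871..0.3086 mid 0.2978 z 0.1898 n 72
 0.618 y 0.2864..0.3088 mid 0.2976 z 0.1895 n 79
 0.633 y 0.2801..0.3131 mid 0.2966 z 0.1915 n 82
 0.648 y 0.2795..0.3149 mid 0.2972 z 0.1927 n 64
 0.663 y 0.2856..0.3105 mid 0.2981 z 0.1922 n 34
scene 1097
 0.527 y 0.2552..0.3315 mid 0.2934 z 0.1927 n 54
 0.542 y 0.2634..0.3436 mid 0.3035 z 0.1910 n 226
 0.557 y 0.2845..0.3097 mid 0.2971 z 0.1892 n 81
 0.573 y 0.2849..0.3100 mid 0.2974 z 0.1895 n 88
 0.588 y 0.2839..0.3086 mid 0.2963 z 0.1888 n 86
 0.603 y 0.2840..0.3093 mid 0.2966 z 0.1895 n 93
 0.618 y 0.2844..0.3103 mid 0.2974 z 0.1891 n 93
 0.633 y 0.2786..0.3133 mid 0.2959 z 0.1915 n 90
 0.648 y 0.2774..0.3144 mid 0.2959 z 0.1907 n 113
 0.663 y 0.2818..0.3086 mid 0.2952 z 0.1863 n 88
```

View pics/air.png

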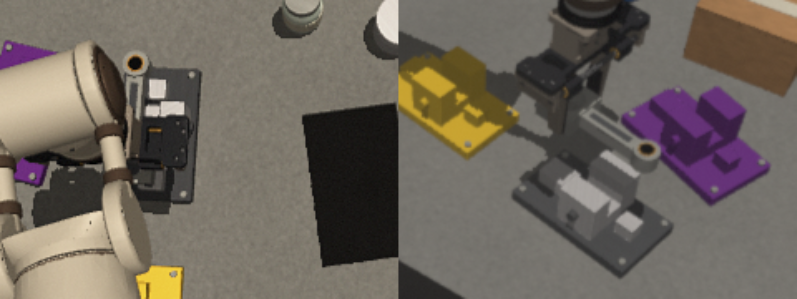

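The rod is held level above the block. Its small end lies in line with the jaw gap, about 2 mm too far to -y.

Call:
{"api": "apply_moves", "payload": {
  "plan": [
    [1,0.2,0.2,-1.5,0],
    [1,0,0,-2,0],
    [1,0,0,-1.8,0],
    [1,0,0,-1.2,0],
    [1,0,0,-0.5,0],
    [1,0,0,0,0],
    [1,0,0,0,0],
    [1,0,0,0,0]
  ]
}}

```text
time: 18.6
tcp_pos: [0.5308, 0.3032, 0.0997]
ee_rot: [0.019, 3.139, 0.001]
ft_force: [0.2, -1.3, -5.0]
width: 0.0632
grip_force: 60.0
```

```bash
sed -i 's/z>.095/z>zt+.012/' air.py; python3 air.py
```

```text
[0.53080601 0.30323416 0.09968941] [1.94276399e-02 3.13931784e+00 1.18697840e-03] 18.6
top 335
 0.573 y 0.2912..0.2945 mid 0.2928 z 0.1212 n 9
 0.588 y 0.2909..0.3031 mid 0.2970 z 0.1208 n 27
 0.603 y 0.2905..0.3078 mid 0.2991 z 0.1222 n 44
 0.618 y 0.2901..0.3118 mid 0.3009 z 0.1212 n 57
 0.633 y 0.2871..0.3164 mid 0.3017 z 0.1237 n 69
 0.648 y 0.2834..0.3175 mid 0.3004 z 0.1249 n 48
 0.663 y 0.2892..0.3145 mid 0.3018 z 0.1256 n 37
scene 744
 0.527 y 0.2837..0.3344 mid 0.3090 z 0.1230 n 38
 0.542 y 0.2667..0.3410 mid 0.3039 z 0.1240 n 162
 0.557 y 0.2876..0.3133 mid 0.3004 z 0.1208 n 60
 0.573 y 0.2898..0.3139 mid 0.3019 z 0.1214 n 62
 0.588 y 0.2878..0.3136 mid 0.3007 z 0.1215 n 70
 0.603 y 0.2877..0.3135 mid 0.3006 z 0.1215 n 63
 0.618 y 0.2885..0.3131 mid 0.3008 z 0.1219 n 65
 0.633 y 0.2856..0.3158 mid 0.3007 z 0.1228 n 70
 0.648 y 0.2802..0.3185 mid 0.2994 z 0.1236 n 71
 0.663 y 0.2831..0.3144 mid 0.2988 z 0.1238 n 73
```

Call:
{"api": "apply_moves", "payload": {
  "plan": [
    [1,0,-0.14,0,0],
    [1,0,0,-0.5,0],
    [1,0,0,-0.5,0],
    [1,0,0,-0.5,0],
    [1,0,0,-0.5,0],
    [1,0,0,-0.5,0],
    [1,0,0,0,0]
  ]
}}

```text
time: 19.4
tcp_pos: [0.5291, 0.3013, 0.0722]
ee_rot: [-0.019, -3.14, 0.001]
ft_force: [0.4, 0.0, -5.2]
width: 0.0634
grip_force: 60.0
```

Call:
{"api": "apply_moves", "payload": {
  "plan": [
    [1,0,0,-0.5,0],
    [1,0,0,-0.5,0],
    [1,0,0,-0.5,0],
    [1,0,0,-0.4,0],
    [1,0,0,-0.3,0],
    [1,0,0,0,0],
    [1,0,0,0,0]
  ]
}}

```text
time: 20.1
tcp_pos: [0.53, 0.3016, 0.0515]
ee_rot: [0.019, 3.141, 0.0]
ft_force: [0.9, -0.3, -4.1]
width: 0.0636
grip_force: 60.0
```

Call:
{"api": "apply_moves", "payload": {
  "plan": [
    [1,0,0,-0.2,0],
    [1,0,0,-0.1,0],
    [1,0,0,-0.1,0],
    [1,0,0,-0.1,0],
    [1,0,0,0,0]
  ]
}}

```text
time: 20.6
tcp_pos: [0.5298, 0.3015, 0.0463]
ee_rot: [-0.02, -3.141, 0.0]
ft_force: [-0.0, -0.2, -4.0]
width: 0.0637
grip_force: 60.0
```

Call:
{"api": "apply_moves", "payload": {
  "plan": [
    [1,0,0,-0.1,0],
    [1,0,0,-0.1,0],
    [1,0,0,0,0]
  ]
}}

```text
time: 20.9
tcp_pos: [0.5301, 0.3016, 0.0456]
ee_rot: [0.019, 3.141, -0.0]
ft_force: [-4.1, -1.5, 5.7]
width: 0.0634
grip_force: 60.0
```

Call:
{"api": "apply_moves", "payload": {
  "plan": [
    [1,0,0,0,0],
    [1,0,0,0,0],
    [1,0,0,0,0],
    [-0.6,0,0,0,0],
    [-0.8,0,0,0,0],
    [-1,0,0,0,0],
    [-1,0,0,0,0],
    [-1,0,0,0,0]
  ],
  "force": 3
}}

```text
time: 21.7
tcp_pos: [0.5299, 0.3016, 0.0443]
ee_rot: [-0.019, -3.141, -0.0]
ft_force: [0.1, -0.5, 0.9]
width: 0.0923
grip_force: 0.0
```

Call:
{"api": "apply_moves", "payload": {
  "plan": [
    [-1,0,0,1,0],
    [-1,0,0,3,0],
    [-1,0,0,4,0],
    [-1,0,0,4,0],
    [-1,-3,-3,3,0],
    [-1,-3,-4,0,0],
    [-1,-3,-4,0,0],
    [-1,-3,-4,0,0],
    [-1,0,-4,0,0],
    [-1,0,-4,0,0]
  ]
}}

```text
time: 22.7
tcp_pos: [0.4103, 0.0715, 0.1942]
ee_rot: [0.018, 3.139, -0.0]
ft_force: [0.5, 0.2, 0.3]
width: 0.0918
grip_force: 0.0
```

```bash
python3 - <<'E'
from h import *
s=manip.observe(); print(s['tcp_pos'],s['time'],s['width'])
ims=[]
for n in('top','scene'):
    c=shot(n);W=cloud(c);g=c['frame'].mean(2);x,y,z=W[...,0],W[...,1],W[...,2]
    ims.append(c['frame'])
    p=W[(x>.46)&(x<.72)&(abs(y-.3)<.045)&(z>.058)&(z<.079)&(g>60)]
    for lo in np.arange(.475,.69,.015):
        k=p[(p[:,0]>lo)&(p[:,0]<lo+.015)]
        if len(k)>4: print(n,' %.3f y mid %.4f w %.4f z %.4f n %d'%(lo+.0075,(k[:,1].min()+k[:,1].max())/2,np.ptp(k[:,1]),np.median(k[:,2]),len(k)))
    print(p[:,0].min(),p[:,0].max())
cv2.imwrite('pics/end.png',np.hstack([cv2.resize(ims[0],(400,300)),cv2.resize(ims[1],(400,300))])[...,::-1])
E
```

```text
[0.41033089 0.07153726 0.19418192] 22.7 0.09178323863659076
top  0.482 y mid 0.3023 w 0.0640 z 0.0700 n 44
top  0.497 y mid 0.3016 w 0.0629 z 0.0708 n 120
top  0.512 y mid 0.3015 w 0.0646 z 0.0708 n 66
top  0.527 y mid 0.3011 w 0.0634 z 0.0710 n 75
top  0.542 y mid 0.3009 w 0.0643 z 0.0706 n 133
top  0.557 y mid 0.3007 w 0.0877 z 0.0682 n 82
top  0.573 y mid 0.3032 w 0.0257 z 0.0680 n 69
top  0.588 y mid 0.3027 w 0.0261 z 0.0674 n 65
top  0.603 y mid 0.3029 w 0.0258 z 0.0681 n 64
top  0.618 y mid 0.2887 w 0.0535 z 0.0680 n 65
top  0.633 y mid 0.2993 w 0.0296 z 0.0697 n 65
top  0.648 y mid 0.2998 w 0.0355 z 0.0704 n 47
top  0.663 y mid 0.2999 w 0.0305 z 0.0708 n 37
0.48435712715980617 0.6638318035249258
scene  0.482 y mid 0.2993 w 0.0619 z 0.0693 n 30
scene  0.497 y mid 0.3013 w 0.0695 z 0.0697 n 141
scene  0.512 y mid 0.3000 w 0.0683 z 0.0693 n 83
scene  0.527 y mid 0.2997 w 0.0668 z 0.0700 n 80
scene  0.542 y mid 0.2996 w 0.0672 z 0.0708 n 120
scene  0.557 y mid 0.3068 w 0.0207 z 0.0686 n 48
scene  0.573 y mid 0.2976 w 0.0390 z 0.0685 n 54
scene  0.588 y mid 0.3052 w 0.0231 z 0.0686 n 59
scene  0.603 y mid 0.3053 w 0.0228 z 0.0689 n 53
scene  0.618 y mid 0.2995 w 0.0871 z 0.0684 n 141
scene  0.633 y mid 0.2973 w 0.0308 z 0.0694 n 58
scene  0.648 y mid 0.2995 w 0.0402 z 0.0704 n 74
scene  0.663 y mid 0.2986 w 0.0315 z 0.0694 n 58
0.4843043626320601 0.6655201536269851
```

View pics/end.png

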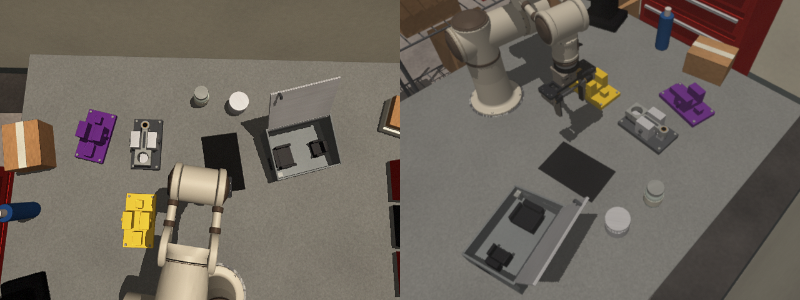

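The picture shows the rod level in the grey block, at (147,143) in the left-hand view. The door is open and the piston and jar haven't moved.

```bash
python3 -c "
from rig import manip
print(manip.close_job())"
```

```text
the job is handed in; nothing more can be done
None
```

The job is handed in at about 23 s: the final camera check showed the rod level and fully down in the aluminium block, big end on the larger pedestal, with the gripper clear, the door open, and the piston and jar where they stood; no verdict was returned.

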